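# Latch the guard gate of a rotary measuring station

### The arm

A 7-joint arm with a two-finger parallel gripper is mounted at the origin on the work surface. World frame = base frame: x ahead of the robot, y to its left, z up, the work surface at z = 0. Lengths are in mm, angles in rad, forces in N, time in s.
With the tool pointing down it reaches from about 350 to 900 mm from the base axis. Payload 8.1 kg.
Tool frame: the origin (TCP) lies between the finger pads; the fingertips stand 14 mm ahead of it and the grasp point (between the pads) lies 5 mm behind it (ctrl.nose_length is the distance from the TCP to the fingertips, in mm); z points along the fingers, y is the line along which they close (so a half turn about z gives the same grasp; the last joint's range is limited). The gripper opens to 85 mm and grips with 20 to 120 N. Pads are 22 mm wide; open, the fingers measure 114 mm over their backs; the gripper's body (76 mm by 85 mm) begins 54 mm behind the grasp point. The pads swing forward as they close: fully open they stand 13 mm farther back than shut.
Start: joints at [1.104, 0.434, 0.025, 1.573, -0.012, 1.134, -0.075], TCP at [222.37, -584.117, 245.323] pointing down, gripper open.
Joint ranges: [-2.62, 2.62], [-0.44, 2.09], [-1.27, 1.32], [0.08, 2.57], [-1.32, 4.46], [0.12, 2], [-2.74, 2.74]. Speed limits (rad/s): [2.22, 2.22, 3.01, 3.01, 3.14, 3.14, 3.14].

### API

Orientations are given as [roll, pitch, yaw] about the fixed x, y, z axes, in that order (R = Rz(yaw) Ry(pitch) Rx(roll)).
In Python, from bench import ctrl gives the robot as it stands.
- The arm moves only by the tool play_rows, never from a script. Its argument "rows" is a list of rows, each an object with "angular": the turn, a rotation vector about the tool's x, y, z in degrees, a list of three; "translation": the shift along the tool's x, y, z in cm, a list of three; "claw": the closure, from 0 (fully open) to 1 (shut). In form: [{"angular": [ax, ay, az], "translation": [tx, ty, tz], "claw": claw}, ...]. A call has 1 to 20 rows; each row shifts and turns the commanded pose from where the row before left it, along the tool's axes as they then stand; what a row does not reach is not made up. A row lasts 1/12 s, in which the tool goes at most 41.7 mm and 7.16 degrees, less where a joint would pass 70% of its speed; a pose out of reach is approached as far as the arm can. A call is refused whole if a number of a shift passes 4.17 or a number of a turn 7.16, either way. A call with a gripper value outside its range is refused whole. The fingers move at their own pace and stop on an object; the grip force is fixed at half the most. Time passes only in rows, so rows that do not move let the fingers close. It gives the time, the measured TCP pose, the force, the opening and the grip force at its end, in the units of the state.
- ctrl.read_state(): the state, without advancing time (a new reading comes with each control period).
- ctrl.camera(name): name is "scene" or "top" or "wrist"; returns a dict with "frame" (420x560x3 uint8, red, green, blue), "depth" (420x560 float32, mm along the optical axis (not along the pixel's ray), 0 where there is no reading), "fx", "fy", "cx", "cy" (pixels), "T" (4x4, takes a point from camera to world coordinates). Camera axes: x right, y up, looking along -z (the intrinsics and any distortion apply to the point x, -y, -z); pixel columns grow to the right and rows downward; lengths in mm; the calibration is good to about 2 mm. The wrist camera is an equidistant fisheye: a pixel r from the principal point sees the ray r / f radians off the axis. A picture is of the moment at which its call begins.
- ctrl.finish_job(): hands the job in; it is judged then, once.
The state is a dict: "time": time; "joint_pos": joint angles; "joint_vel": joint speeds; "tau": joint torques, N m; "tool_pos": TCP position; "ee_rot": TCP orientation; "contact_force": force on the tool from outside, world axes, zero at the start; "wrist_torque": the same for the moment, N m; "width": finger opening in mm; "gripper_force": force on a finger pad.
Only numpy, scipy, OpenCV 4.12 (cv2) and the standard library are available. Lean on these libraries where they do the work, as an engineer would, in place of code of your own. Each camera call takes 0.05 s, during which the arm holds its last target. There are 200 camera calls.

### The job

Shut the clear guard gate of the measuring station: lift its red latch bar by the orange-ended knob, swing the gate in so that the bar passes over the front lug of the yellow keeper and comes up lightly against the keeper's tall back stop, and let the bar drop fully home into the notch so that the gate stays latched when you let go. Never ram, slam or force the bar against the keeper, and leave the chuck key, the ring gauge and the spare spool where they are.

Things in the scene. Friction and masses are not known exactly. Their poses are not given: they have to be found in the camera images.
- station: Fixed measuring station: base plate 300 x 380 x 15 mm, four 30 mm posts 240 mm high, clear panels on three sides, a chuck with wound spool inside (top 223 mm), swing gate in front. Pose varies. Origin on the table in the plane of the shut gate's back face, midway between its sides; +x points from the gate into the station, +y to the hinge side, z up.
- guard_gate (a joint): Opening angle of the gate (rad); 0 = nominally shut, grows as the free edge swings out to the station's -x. Gate 250 mm wide, 20 mm thick, top 235 mm above the table. Light friction keeps it where it is left, but over about the last 20 mm (free edge) a damped spring buffer behind it slowly pushes it out again with about 2 to 5 N, so it opens again unless latched.
- gate_hinge (a point): Point on the gate's vertical hinge axis, 205 mm above the table (height of the latch bar). The axis lies in the gate's outer face; in the station frame at x -20, y +130 mm.
- latch_bar (a joint): Lift angle of the latch bar (rad): 0 = down on its rest, also when home in the notch; grows as the free end is lifted; upper stop 0.17. Falls by its own weight (about 360 g). Red steel bar 8 mm thick, 20 mm high, along the gate's outer face, its own outer face 14 mm off it, pivoted on the gate; swings with the gate. Its free end is 310 mm from the hinge axis and crosses the keeper.
- bar_knob (a point): Grip point: middle of the knob's round knurled neck, 14 mm diameter, 34 mm long, standing square out of the bar's outer face, orange end disc 26 mm diameter beyond. 205 mm along the gate from the hinge axis, 31 mm out from the gate's outer face; 205 mm above the table with the bar down. Grip from above, closing along the gate. Raised 9 mm the bar is level with the lug's top; 25 mm is its stop.
- bar_pivot (a point): The bar's pivot (axis square to the gate): 60 mm from the hinge axis along the gate, 145 mm from the knob, 10 mm out from the gate's outer face, 205 mm above the table. A wire staple spans the bar 130 mm from the hinge axis.
- keeper: Keeper on the outer side of the latch post, axes as the station. Origin: centre of the notch with the yellow jaw at its nominal place, at the level of the resting bar's underside, 195 mm above the table, 296 mm from the hinge axis; gate angle 0 puts the bar there. But the jaw is clamped in slots and sits up to 12 mm either way along x; this pose does not tell where. 10 N on it would shift it.
- jaw_nominal (a point): Same nominal notch centre. The yellow jaw, 12 mm thick, has from outside (-x) inward: front lug 22 mm long whose top is 14 mm above the resting bar's underside; notch 11 mm wide for the 8 mm bar, open at the top; then the rigid back stop, rising 50 mm above the resting bar's underside, higher than the bar can be lifted.
- chuck_key_center (a point): Bystander: T-handled steel chuck key, about 100 mm long with a 110 mm cross bar, lying on the table; centre of its shank, 11 mm up.
- ring_gauge_center (a point): Bystander: steel ring gauge, 64 mm outside, 32 mm bore, 22 mm high, flat on the table; its centre.
- spare_spool_center (a point): Bystander: spare wound spool with steel flanges, 76 mm diameter, 102 mm high with its stub, standing on the table; its centre, 50 mm up.

How it is judged:
By the outcome, as a careful person would: the job done as asked, in the order asked, and still so for the second after the job is handed in, with the robot touching nothing.
It also fails if it takes over 58 s, if anything falls off the work surface, if the arm or the gripper's body presses on something with over 40 N, if the wrist force passes 120 N, or if a joint passes its speed limit or range.

## Working session

There is one attempt and no reset: what is moved stays moved. The work goes in short steps, Python scripts to look and compute and a tool call to move; the robot and the scene stay as the last step left them, time stands still between calls to the robot, and variables do not carry over. Pictures are saved under pics/ and viewed, at most 10 in all, crops included, and the job is handed in when it is done.

Besides the shell and the picture viewer there is one more tool, called by a JSON object that holds its "method" and its "body". play_rows: Moves the arm, as the interface text tells. Its arguments: {"type":"object","properties":{"rows":{"type":"array","items":{"type":"object","properties":{"angular":{"type":"array","items":{"type":"number"}},"translation":{"type":"array","items":{"type":"number"}},"claw":{"type":"number"}}}}},"required":["rows"]}

```bash
mkdir -p pics
cat > h.py <<'E'
import numpy as np, cv2
from bench import ctrl
def cast(c,u,v,z):
    # pinhole ray to plane z
    d=c["T"][:3,:3]@np.array([(u-c["cx"])/c["fx"],-(v-c["cy"])/c["fy"],-1.]);o=c["T"][:3,3]
    return o+d*(z-o[2])/d[2]
def cloud(c):
    v,u=np.mgrid[:420,:560];D=c["depth"]
    P=np.stack([(u-c["cx"])/c["fx"]*D,-(v-c["cy"])/c["fy"]*D,-D],-1)
    return P@c["T"][:3,:3].T+c["T"][:3,3]
def save(c,n): cv2.imwrite("pics/"+n,c["frame"][:,:,::-1])
E
python3 - <<'E'
from h import *
s=ctrl.read_state();print({k:np.round(s[k],3) for k in s})
a=ctrl.camera("scene");b=ctrl.camera("top")
im=np.hstack([a["frame"],b["frame"]]);cv2.imwrite("pics/scene.png",a["frame"][:,:,::-1]);cv2.imwrite("pics/top.png",b["frame"][:,:,::-1])
for n,c in (("scene",a),("top",b)):
    hsv=cv2.cvtColor(c["frame"],cv2.COLOR_RGB2HSV);P=cloud(c)
    print(n,np.round(c["T"],2).tolist(),c["fx"],c["cx"],c["cy"])
    for nm,lo,hi in (("red",0,5),("red2",174,180),("orange",6,17),("yellow",20,34)):
        m=cv2.inRange(hsv,(lo,130,80),(hi,255,255))
        k,l,st,ce=cv2.connectedComponentsWithStats(m)
        for i in range(1,k):
            if st[i,4]>12: 
                q=P[(l==i)&(c["depth"]>0)]
                print(nm,st[i].tolist(),ce[i].round(1),np.median(q,0).round(0) if len(q) else None,q.min(0).round() if len(q) else '',q.max(0).round() if len(q) else '')
E
```

```text
{'time': np.float64(0.0), 'joint_pos': array([ 1.104,  0.435,  0.025,  1.574, -0.012,  1.134, -0.075]), 'joint_vel': array([ 0.001, -0.001, -0.   ,  0.   , -0.   , -0.001, -0.001]), 'tau': array([-1.0000e-03, -6.7047e+01,  1.0240e+00, -3.1621e+01,  1.5000e-02,
        1.2000e-02, -0.0000e+00]), 'tool_pos': array([ 222.152, -583.676,  244.548]), 'ee_rot': array([-3.14 ,  0.   ,  0.364]), 'contact_force': array([-0.327,  1.008,  0.518]), 'wrist_torque': array([-0.029,  0.014, -0.054]), 'gripper_force': np.float64(0.0), 'width': np.float64(85.702)}
scene [[0.33, -0.69, 0.64, 1394.11], [0.95, 0.24, -0.23, -247.66], [0.0, 0.68, 0.73, 998.21], [0.0, 0.0, 0.0, 1.0]] 444.2959751523787 277.31530151956525 214.24001602033317
red [422, 104, 7, 7, 25] [425.2 107.1] [239. 737.  67.] [222. 730.  54.] [248. 750.  76.]
red [187, 184, 22, 4, 45] [197.5 185.4] [ 541. -167.  213.] [ 534. -192.  210.] [ 550. -139.  217.]
red [254, 269, 7, 8, 31] [257.3 272.6] [828. -95. 179.] [ 818. -101.  175.] [838. -87. 183.]
red [262, 268, 6, 5, 15] [265.1 269.9] [826. -77. 179.] [818. -81. 176.] [833. -74. 181.]
ora
[... 637 characters left out ...]
[580.  63. 219.]
red [308, 256, 95, 21, 313] [353.3 265.7] [ 548. -104.  215.] [ 531. -194.  211.] [565. -24. 220.]
orange [339, 113, 6, 7, 18] [341.7 115.3] [836. -89. 189.] [828. -93. 176.] [843. -82. 195.]
orange [335, 285, 13, 6, 61] [341.3 287.5] [510. -84. 216.] [505. -95. 205.] [514. -74. 221.]
yellow [18, 126, 14, 13, 131] [ 24.5 131.6] [829. 597.  56.] [814. 583.  51.] [841. 613.  60.]
yellow [52, 158, 12, 11, 91] [ 57.3 162.7] [761. 521.  57.] [747. 507.  52.] [770. 533.  61.]
yellow [396, 195, 10, 31, 202] [400.3 210.2] [ 648. -184.  245.] [ 622. -192.  239.] [ 675. -176.  250.]
yellow [392, 227, 10, 17, 99] [397.1 235.5] [ 604. -189.  208.] [ 591. -195.  189.] [ 620. -182.  221.]
```

View pics/scene.png

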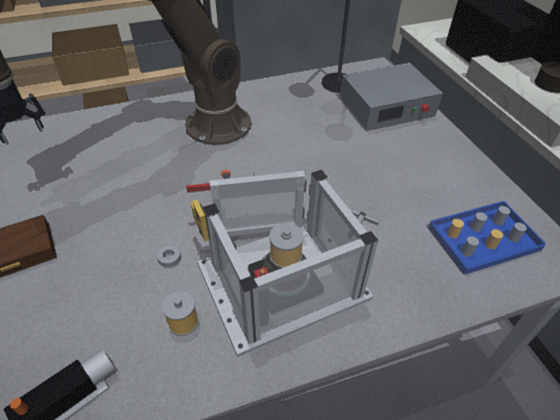

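View pics/top.png

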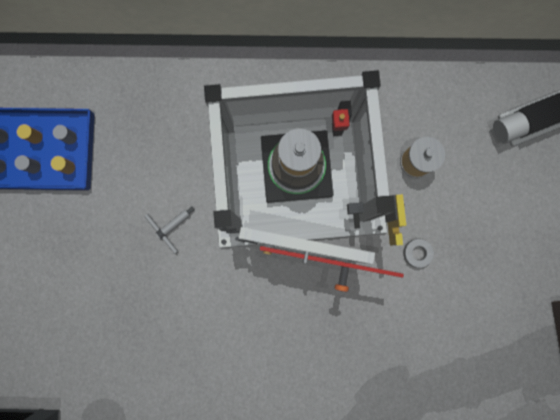

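The gate stands partly open towards the robot, with the bar tip near top (402,275), the orange knob at (341,288), and the yellow lug and back stop at (397,235) and (400,210). The ring gauge is at (419,254), the spool at (425,155) and the key at (170,225), all clear of the path.

```bash
cat > m.py <<'E'
from h import *
c=ctrl.camera("top");hsv=cv2.cvtColor(c["frame"],cv2.COLOR_RGB2HSV)
caps=[]
for u,v in((213,93),(371,79),(223,221),(384,206)):
    g=cv2.cvtColor(c["frame"],cv2.COLOR_RGB2GRAY)[v-14:v+15,u-14:u+15]
    k,l,st,ce=cv2.connectedComponentsWithStats((g<50).astype(np.uint8))
    i=1+np.argmax(st[1:,4]);p=cast(c,u-14+st[i,0]+st[i,2]/2-.5,v-14+st[i,1]+st[i,3]/2-.5,240);caps.append(p);print(st[i],p.round(1))
red=cv2.inRange(hsv,(0,130,80),(5,255,255))|cv2.inRange(hsv,(174,130,80),(180,255,255))
red[:235]=0
v,u=np.nonzero(red);Q=np.array([cast(c,a,b,215)[:2] for a,b in zip(u,v)])
f=cv2.fitLine(Q.astype(np.float32),cv2.DIST_HUBER,0,.01,.01).ravel()
d=f[:2]*(-1 if f[1]>0 else 1);n=np.array([d[1],-d[0]]) # n: outward(-x)
t=(Q-f[2:])@d; print("bar dir",d,"n",n,"ang",np.arctan2(-d[0],-d[1]),"tip",f[2:]+d*t.max(),"start",f[2:]+d*t.min(),"width",np.percentile((Q-f[2:])@n,[3,97]))
tip=f[2:]+d*t.max(); H=tip-310*d-10*n; print("hinge",H,"knob",H+205*d+31*n)
yel=cv2.inRange(hsv,(18,100,60),(36,255,255))
for a,b,z in((190,226,245),(227,250,209)):
    v,u=np.nonzero(yel[a:b,385:415]);v+=a;u+=385
    for w in (v.min()-.5,v.max()+.5):print("jaw",z,cast(c,np.median(u[abs(v-w)<2]),w,z).round(1))
E
python3 m.py
```

```text
[  6   7  15  15 180] [857.4 155.1 240. ]
[  6   7  16  16 214] [ 886.6 -133.1  240. ]Traceback (most recent call last):
  File "m.py", line 7, in <module>
    i=1+np.argmax(st[1:,4]);p=cast(c,u-14+st[i,0]+st[i,2]/2-.5,v-14+st[i,1]+st[i,3]/2-.5,240);caps.append(p);print(st[i],p.round(1))
        ~~~~~~~~~^^^^^^^^^^
    return _wrapfunc(a, 'argmax', axis=axis, out=out, **kwds)
    return bound(*args, **kwds)
ValueError: attempt to get argmax of an empty sequence
```

```bash
sed -i 's/,(223,221),(384,206))/)/' m.py; python3 m.py
```

```text
[  6   7  15  15 174] [857.4 155.1 240. ]
[  6   7  16  16 212] [ 886.6 -133.1  240. ]
bar dir [-0.17349313 -0.9848351 ] n [-0.9848351   0.17349313] ang 0.1743755 tip [ 532.97221535 -194.23198704] start [578.3972849   63.62376702] width [-2.84762844  2.74886991]
hinge [596.60343712 109.33197077] knob [530.50745553 -87.18093149]
jaw 245 [ 675.7 -182.1  245. ]
jaw 245 [ 620.8 -181.7  245. ]
jaw 209 [ 621.  -179.7  209. ]
jaw 209 [ 588.2 -187.8  209. ]
```

{"method": "play_rows", "body": {"rows": [{"angular": [0, 0, 6.2], "translation": [0, 0, -1.6], "claw": 0.3}, {"angular": [0, 0, 6.2], "translation": [0, 0, -1.6], "claw": 0.3}, {"angular": [0, 0, 6.2], "translation": [0, 0, -1.6], "claw": 0.3}, {"angular": [0, 0, 6.2], "translation": [0, 0, -1.6], "claw": 0.3}, {"angular": [0, 0, 6.0], "translation": [0, 0, -1.6], "claw": 0.3}, {"angular": [0, 0, 0], "translation": [1.45, -3.6, 0], "claw": 0.3}, {"angular": [0, 0, 0], "translation": [1.45, -3.6, 0], "claw": 0.3}, {"angular": [0, 0, 0], "translation": [1.45, -3.6, 0], "claw": 0.3}, {"angular": [0, 0, 0], "translation": [1.45, -3.6, 0], "claw": 0.3}, {"angular": [0, 0, 0], "translation": [1.45, -3.6, 0], "claw": 0.3}, {"angular": [0, 0, 0], "translation": [1.45, -3.6, 0], "claw": 0.3}, {"angular": [0, 0, 0], "translation": [1.45, -3.6, 0], "claw": 0.3}, {"angular": [0, 0, 0], "translation": [1.45, -3.6, 0], "claw": 0.3}, {"angular": [0, 0, 0], "translation": [1.45, -3.6, 0], "claw": 0.3}, {"angular": [0, 0, 0], "translation": [1.45, -3.6, 0], "claw": 0.3}, {"angular": [0, 0, 0], "translation": [1.45, -3.6, 0], "claw": 0.3}, {"angular": [0, 0, 0], "translation": [1.45, -3.6, 0], "claw": 0.3}, {"angular": [0, 0, 0], "translation": [1.45, -3.6, 0], "claw": 0.3}, {"angular": [0, 0, 0], "translation": [1.0, -2.5, 0], "claw": 0.3}, {"angular": [0, 0, 0], "translation": [0, 0, 0], "claw": 0.3}]}}

```text
time: 1.87
tool_pos: [505.8, -126.2, 325.1]
ee_rot: [-3.139, -0.001, -0.165]
contact_force: [0.9, 1.1, 0.2]
width: 59.5
gripper_force: 0.0
```

```bash
cat >> h.py <<'E'
def fcast(c,u,v,z):
    x,y=(u-c["cx"])/c["fx"],(v-c["cy"])/c["fy"];r=np.hypot(x,y);s=np.sin(r)/max(r,1e-9)
    d=c["T"][:3,:3]@np.array([x*s,-y*s,-np.cos(r)]);o=c["T"][:3,3]
    return o+d*(z-o[2])/d[2]
E
cat > w.py <<'E'
import sys
from h import *
c=ctrl.camera("wrist");save(c,sys.argv[1]+".png");hsv=cv2.cvtColor(c["frame"],cv2.COLOR_RGB2HSV)
print(c["T"].round(2).tolist(),c["fx"])
for nm,lo,hi,z in (("red",0,5,215),("orange",6,17,205),("yellow",19,36,209)):
    m=cv2.inRange(hsv,(lo,120,60),(hi,255,255));k,l,st,ce=cv2.connectedComponentsWithStats(m)
    for i in range(1,k):
        if st[i,4]>20:print(nm,st[i].tolist(),ce[i].round(1),fcast(c,*ce[i],z).round(1))
E
python3 w.py w1
```

```text
[[-0.16, 0.95, 0.28, 577.06], [-0.99, -0.16, -0.05, -138.49], [-0.0, -0.28, 0.96, 453.76], [0.0, 0.0, 0.0, 1.0]] 325.19226210127806
red [128, 154, 236, 14, 2667] [246.3 160.5] [ 549.5 -109.6  215. ]
red [53, 158, 68, 13, 626] [ 88.2 164.6] [572.7  23.3 215. ]
orange [554, 157, 6, 75, 262] [557.5 192. ] [ 477.  -419.3  205. ]
orange [213, 205, 30, 18, 402] [227.7 214. ] [508.4 -85.4 205. ]
yellow [97, 0, 47, 10, 161] [119.2   3.3] [700.7 -27.1 209. ]
yellow [315, 0, 38, 97, 2270] [334.2  48.4] [ 623.3 -188.   209. ]
yellow [64, 171, 15, 4, 29] [ 70.1 171.9] [570.7  49.2 209. ]
```

View pics/w1.png

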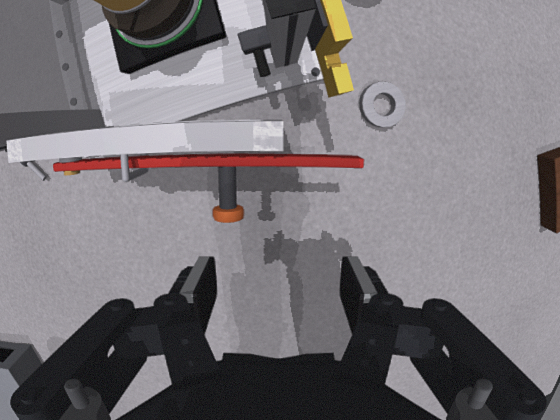

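The wrist view shows the bar from (55,167) to (363,161), the knob disc at (228,214), the lug at (340,80) and the ring gauge at (382,104). This agrees with the top view.

{"method": "play_rows", "body": {"rows": [{"angular": [0, 0, 0.5], "translation": [0.57, -1.39, 0], "claw": 0.3}, {"angular": [0, 0, 0], "translation": [0.57, -1.39, 0], "claw": 0.3}, {"angular": [0, 0, 0], "translation": [0.57, -1.39, 0], "claw": 0.3}, {"angular": [0, 0, 0], "translation": [0, 0, 0], "claw": 0.3}, {"angular": [0, 0, 0], "translation": [0, 0, 2.2], "claw": 0.3}, {"angular": [0, 0, 0], "translation": [0, 0, 2.2], "claw": 0.3}, {"angular": [0, 0, 0], "translation": [0, 0, 2.2], "claw": 0.3}, {"angular": [0, 0, 0], "translation": [0, 0, 2.2], "claw": 0.3}, {"angular": [0, 0, 0], "translation": [0, 0, 1.6], "claw": 0.3}, {"angular": [0, 0, 0], "translation": [0, 0, 1.0], "claw": 0.3}, {"angular": [0, 0, 0], "translation": [0, 0, 1.0], "claw": 0.3}, {"angular": [0, 0, 0], "translation": [0, 0, 0], "claw": 0.3}, {"angular": [0, 0, 0], "translation": [0, 0, 0], "claw": 0.3}]}}

```text
time: 3.0
tool_pos: [527.4, -95.4, 201.5]
ee_rot: [3.141, 0.0, -0.183]
contact_force: [1.1, -0.1, 1.3]
width: 59.8
gripper_force: 0.0
```

```bash
python3 w.py w2
```

```text
[[-0.18, 0.94, 0.28, 598.62], [-0.98, -0.17, -0.05, -108.59], [0.0, -0.28, 0.96, 330.1], [0.0, 0.0, 0.0, 1.0]] 325.19226210127806
red [75, 220, 420, 36, 6293] [326.8 242.4] [ 549.1 -118.7  215. ]
red [0, 237, 62, 13, 558] [ 30.6 243.2] [570.5  17.6 215. ]
orange [238, 305, 54, 41, 1355] [264.7 327.9] [506.4 -85.4 205. ]
yellow [396, 0, 129, 118, 8310] [450.5  56.2] [ 614.5 -182.2  209. ]
yellow [0, 247, 12, 4, 27] [  4.6 248.1] [569.3  47.9 209. ]
```

View pics/w2.png

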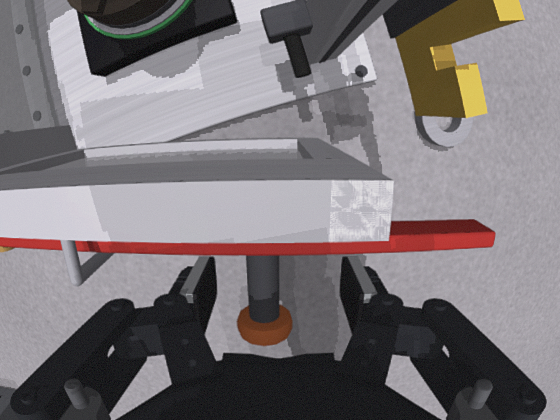

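The fingers straddle the neck (263,285), with the pads at u=213 and u=342, so they need about 7 mm along -y. The lug and notch show at (475,90) and (443,58).

{"method": "play_rows", "body": {"rows": [{"angular": [0, 0, 0], "translation": [0, -0.35, 0], "claw": 0.3}, {"angular": [0, 0, 0], "translation": [0, -0.35, 0.1], "claw": 0.3}, {"angular": [0, 0, 0], "translation": [0, 0, 0], "claw": 0.5}, {"angular": [0, 0, 0], "translation": [0, 0, 0], "claw": 0.6}, {"angular": [0, 0, 0], "translation": [0, 0, 0], "claw": 0.7}, {"angular": [0, 0, 0], "translation": [0, 0, 0], "claw": 0.8}, {"angular": [0, 0, 0], "translation": [0, 0, 0], "claw": 1}, {"angular": [0, 0, 0], "translation": [0, 0, 0], "claw": 1}, {"angular": [0, 0, 0], "translation": [0, 0, 0], "claw": 1}, {"angular": [0, 0, 0], "translation": [0, 0, 0], "claw": 1}]}}

```text
time: 3.88
tool_pos: [528.6, -88.9, 200.5]
ee_rot: [3.141, -0.0, -0.183]
contact_force: [-2.0, -4.5, 4.5]
width: 12.1
gripper_force: 58.6
```

Run:
```python
from h import *
c=ctrl.camera("wrist");save(c,"w3.png")
for p in((477,115),(467,67),(494,238),(494,246)):print(p,fcast(c,*p,209).round(1),fcast(c,*p,215).round(1))
```

```text
(477, 115) [ 590.6 -184.5  209. ] [ 591.  -180.4  215. ]
(467, 67) [ 610.9 -182.5  209. ] [ 610.3 -178.5  215. ]
(494, 238) [ 533.2 -193.1  209. ] [ 536.5 -188.6  215. ]
(494, 246) [ 529.  -193.5  209. ] [ 532.5 -188.9  215. ]
```

View pics/w3.png

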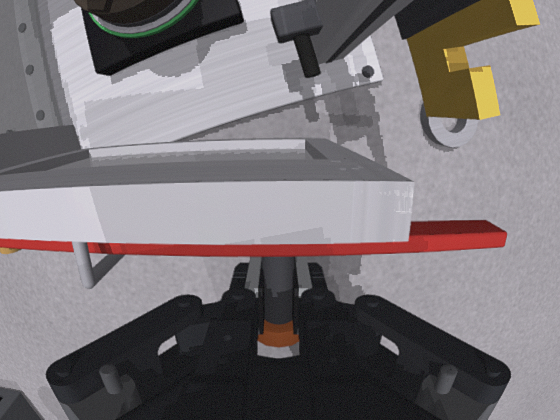

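{"method": "play_rows", "body": {"rows": [{"angular": [-0.79, 0, 0], "translation": [0, 0, -0.2], "claw": 1}, {"angular": [-0.79, 0, 0], "translation": [0, 0, -0.2], "claw": 1}, {"angular": [-0.79, 0, 0], "translation": [0, 0, -0.2], "claw": 1}, {"angular": [-0.79, 0, 0], "translation": [0, 0, -0.2], "claw": 1}, {"angular": [-0.79, 0, 0], "translation": [0, 0, -0.2], "claw": 1}, {"angular": [-0.79, 0, 0], "translation": [0, 0, -0.2], "claw": 1}, {"angular": [-0.79, 0, 0], "translation": [0, 0, -0.2], "claw": 1}, {"angular": [-0.79, 0, 0], "translation": [0, 0, -0.2], "claw": 1}, {"angular": [-0.79, 0, 0], "translation": [0, 0, -0.2], "claw": 1}, {"angular": [0, 0, 0], "translation": [0, 0, 0], "claw": 1}, {"angular": [0, 0, 0], "translation": [0, 0, 0], "claw": 1}]}}

```text
time: 4.85
tool_pos: [528.1, -88.1, 218.0]
ee_rot: [3.015, 0.001, -0.183]
contact_force: [-2.2, -7.4, -1.0]
width: 12.2
gripper_force: 58.9
```

{"method": "play_rows", "body": {"rows": [{"angular": [0, 0.072, -0.57], "translation": [0.205, 0.03, 0.004], "claw": 1}, {"angular": [0, 0.144, -1.137], "translation": [0.41, 0.06, 0.008], "claw": 1}, {"angular": [0, 0.144, -1.137], "translation": [0.41, 0.06, 0.008], "claw": 1}, {"angular": [0, 0.144, -1.137], "translation": [0.41, 0.06, 0.008], "claw": 1}, {"angular": [0, 0.144, -1.137], "translation": [0.41, 0.06, 0.008], "claw": 1}, {"angular": [0, 0.144, -1.137], "translation": [0.41, 0.06, 0.008], "claw": 1}, {"angular": [0, 0.144, -1.137], "translation": [0.41, 0.06, 0.008], "claw": 1}, {"angular": [0, 0.144, -1.137], "translation": [0.41, 0.06, 0.008], "claw": 1}, {"angular": [0, 0.144, -1.137], "translation": [0.41, 0.06, 0.008], "claw": 1}, {"angular": [0, 0.072, -0.57], "translation": [0.205, 0.03, 0.004], "claw": 1}, {"angular": [0, 0.036, -0.285], "translation": [0.1, 0.015, 0.002], "claw": 1}, {"angular": [0, 0, 0], "translation": [0, 0, 0], "claw": 1}, {"angular": [0, 0, 0], "translation": [0, 0, 0], "claw": 1}]}}

```text
time: 5.93
tool_pos: [565.5, -97.6, 217.8]
ee_rot: [3.015, 0.001, 0.002]
contact_force: [-0.1, -7.3, -1.6]
width: 11.9
gripper_force: 58.9
```

```bash
python3 w.py w4; python3 -c "
from h import *
save(ctrl.camera('top'),'t4.png');i=cv2.imread('pics/t4.png')[170:310,230:430];cv2.imwrite('pics/t4c.png',cv2.resize(i,None,fx=3.5,fy=3.5))"
```

```text
[[0.0, 0.96, 0.28, 638.03], [-0.99, -0.03, 0.12, -81.28], [0.13, -0.28, 0.95, 345.33], [0.0, 0.0, 0.0, 1.0]] 325.19226210127806
red [103, 220, 403, 37, 10727] [312.  239.7] [ 585.  -113.3  215. ]
red [0, 235, 91, 18, 1293] [ 48.  242.8] [586.9  11.8 215. ]
orange [543, 245, 17, 69, 471] [553.9 287.1] [ 521.3 -331.7  205. ]
orange [257, 319, 42, 28, 776] [277.9 334.3] [526.1 -99.5 205. ]
yellow [396, 35, 116, 185, 8569] [458.2 144.4] [ 629.1 -191.1  209. ]
yellow [0, 248, 17, 5, 34] [  7.6 249.6] [580.5  46.2 209. ]
```

View pics/w4.png

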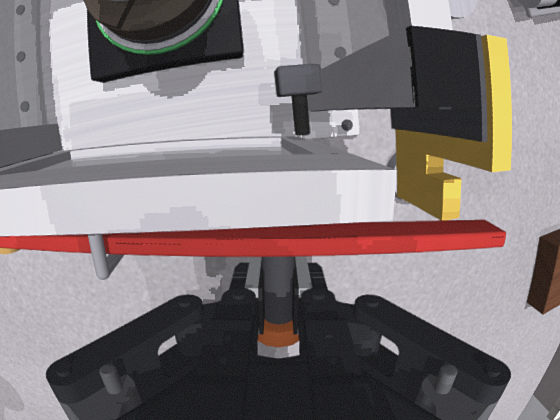

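The bar is lifted and just outside the lug (455,200), with the jaw's notch at (435,165), and the path is clear.

{"method": "play_rows", "body": {"rows": [{"angular": [0, 0.072, -0.57], "translation": [0.205, 0.08, 0.004], "claw": 1}, {"angular": [0, 0.072, -0.57], "translation": [0.205, 0.03, 0.004], "claw": 1}, {"angular": [0, 0.072, -0.57], "translation": [0.205, 0.03, 0.004], "claw": 1}, {"angular": [0, 0.072, -0.57], "translation": [0.205, 0.03, 0.004], "claw": 1}, {"angular": [0, 0.072, -0.57], "translation": [0.205, 0.03, 0.004], "claw": 1}, {"angular": [0, 0.072, -0.57], "translation": [0.205, 0.03, 0.004], "claw": 1}, {"angular": [0, 0, 0], "translation": [0, 0, 0], "claw": 1}, {"angular": [0, 0, 0], "translation": [0, 0, 0], "claw": 1}]}}

```text
time: 6.7
tool_pos: [576.9, -99.1, 217.4]
ee_rot: [3.016, 0.003, 0.062]
contact_force: [-3.8, -5.3, -1.5]
width: 12.0
gripper_force: 58.8
```

```bash
python3 w.py w5; python3 -c "
import cv2
i=cv2.imread('pics/w5.png')[100:300,340:540];cv2.imwrite('pics/w5c.png',cv2.resize(i,None,fx=3,fy=3))"
```

```text
[[0.06, 0.96, 0.28, 648.61], [-0.99, 0.02, 0.14, -78.56], [0.13, -0.28, 0.95, 344.76], [0.0, 0.0, 0.0, 1.0]] 325.19226210127806
red [102, 221, 404, 36, 10668] [312.1 240.1] [ 597.3 -113.6  215. ]
red [0, 235, 91, 17, 1261] [ 47.7 242.2] [592.1  11.3 215. ]
orange [397, 221, 60, 2, 67] [424.  221.1] [ 603.8 -176.6  205. ]
orange [537, 250, 23, 10, 55] [550.2 255.1] [ 577.7 -309.6  205. ]
orange [530, 265, 30, 69, 986] [549.1 301.2] [ 533.6 -335.6  205. ]
orange [257, 320, 42, 27, 775] [277.9 334.3] [ 537.9 -103.4  205. ]
yellow [395, 76, 120, 145, 7054] [462.4 169.8] [ 633.3 -193.4  209. ]
yellow [0, 248, 17, 4, 31] [  6.6 249. ] [583.7  45.8 209. ]
```

View pics/w5c.png

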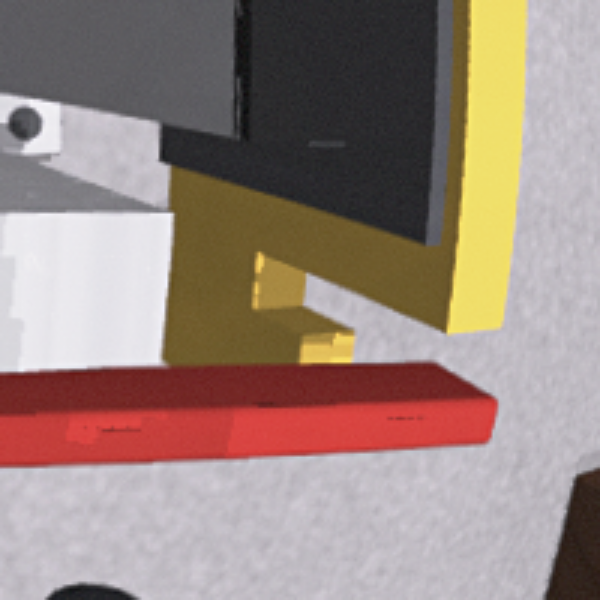

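The bar is over the lug (crop (330,345)) and still short of the back stop's front edge (475,330).

{"method": "play_rows", "body": {"rows": [{"angular": [0, 0.036, -0.285], "translation": [0.1, 0.015, 0.002], "claw": 1}, {"angular": [0, 0.036, -0.285], "translation": [0.1, 0.015, 0.002], "claw": 1}, {"angular": [0, 0.036, -0.285], "translation": [0.1, 0.015, 0.002], "claw": 1}, {"angular": [0, 0.036, -0.285], "translation": [0.1, 0.015, 0.002], "claw": 1}, {"angular": [0, 0.036, -0.285], "translation": [0.1, 0.015, 0.002], "claw": 1}, {"angular": [0, 0, 0], "translation": [0, 0, 0], "claw": 1}, {"angular": [0, 0, 0], "translation": [0, 0, 0], "claw": 1}]}}

```text
time: 7.33
tool_pos: [581.8, -99.5, 217.4]
ee_rot: [3.016, 0.004, 0.087]
contact_force: [-4.5, -4.9, -2.0]
width: 11.9
gripper_force: 58.8
```

```bash
python3 w.py w6|grep -v T; python3 -c "
import cv2
i=cv2.imread('pics/w6.png')[100:300,340:540];cv2.imwrite('pics/w6c.png',cv2.resize(i,None,fx=3,fy=3))"
```

```text
[[0.09, 0.96, 0.28, 652.98], [-0.99, 0.05, 0.15, -77.22], [0.13, -0.29, 0.95, 344.71], [0.0, 0.0, 0.0, 1.0]] 325.19226210127806
red [102, 222, 404, 35, 10611] [311.1 240.3] [ 602.5 -113.   215. ]
red [0, 234, 91, 18, 1275] [ 47.2 241.9] [594.4  11.4 215. ]
orange [393, 221, 59, 2, 67] [419.9 221.2] [ 610.5 -173.7  205. ]
orange [525, 271, 35, 71, 1213] [546.6 308. ] [ 537.5 -337.8  205. ]
orange [257, 320, 42, 27, 777] [277.9 334.3] [ 543.  -104.7  205. ]
yellow [395, 94, 122, 133, 6146] [466.2 179.2] [ 635.8 -196.3  209. ]
yellow [0, 247, 17, 3, 29] [  8.2 248.2] [585.6  44.  209. ]
yellow [424, 252, 27, 10, 193] [438.7 255.9] [ 592.3 -188.8  209. ]
```

View pics/w6c.png

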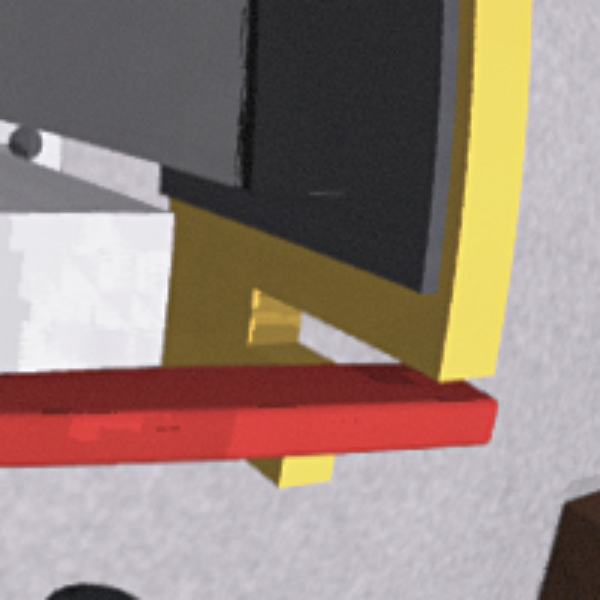

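The bar is now over the notch and close to the back stop (front edge at crop (465,380)). From here I go in small steps on force.

{"method": "play_rows", "body": {"rows": [{"angular": [0, 0.018, -0.142], "translation": [0.05, 0.007, 0.001], "claw": 1}, {"angular": [0, 0.018, -0.142], "translation": [0.05, 0.007, 0.001], "claw": 1}, {"angular": [0, 0, 0], "translation": [0, 0, 0], "claw": 1}, {"angular": [0, 0, 0], "translation": [0, 0, 0], "claw": 1}]}}

```text
time: 7.72
tool_pos: [582.8, -99.6, 217.4]
ee_rot: [3.016, 0.004, 0.092]
contact_force: [-3.3, -4.3, -2.0]
width: 12.0
gripper_force: 58.9
```

{"method": "play_rows", "body": {"rows": [{"angular": [0, 0.018, -0.142], "translation": [0.05, 0.007, 0.001], "claw": 1}, {"angular": [0, 0.018, -0.142], "translation": [0.05, 0.007, 0.001], "claw": 1}, {"angular": [0, 0, 0], "translation": [0, 0, 0], "claw": 1}, {"angular": [0, 0, 0], "translation": [0, 0, 0], "claw": 1}]}}

```text
time: 8.05
tool_pos: [583.7, -99.6, 217.4]
ee_rot: [3.016, 0.004, 0.097]
contact_force: [-4.4, -5.7, -1.2]
width: 11.8
gripper_force: 58.9
```

{"method": "play_rows", "body": {"rows": [{"angular": [0, 0.018, -0.142], "translation": [0.05, 0.007, 0.001], "claw": 1}, {"angular": [0, 0, 0], "translation": [0, 0, 0], "claw": 1}, {"angular": [0, 0.009, -0.071], "translation": [0.025, 0.003, 0.001], "claw": 1}, {"angular": [0, 0, 0], "translation": [0, 0, 0], "claw": 1}, {"angular": [0, 0, 0], "translation": [0, 0, 0], "claw": 1}]}}

```text
time: 8.47
tool_pos: [584.5, -99.7, 217.4]
ee_rot: [3.016, 0.004, 0.1]
contact_force: [-4.7, -5.7, -1.4]
width: 12.1
gripper_force: 58.9
```

{"method": "play_rows", "body": {"rows": [{"angular": [0, 0.009, -0.071], "translation": [0.025, 0.003, 0], "claw": 1}, {"angular": [0, 0, 0], "translation": [0, 0, 0], "claw": 1}, {"angular": [0, 0.009, -0.071], "translation": [0.025, 0.003, 0.001], "claw": 1}, {"angular": [0, 0, 0], "translation": [0, 0, 0], "claw": 1}, {"angular": [0, 0, 0], "translation": [0, 0, 0], "claw": 1}]}}

```text
time: 8.88
tool_pos: [584.9, -99.7, 217.4]
ee_rot: [3.016, 0.004, 0.103]
contact_force: [-4.3, -6.5, -2.0]
width: 11.8
gripper_force: 58.9
```

```bash
python3 w.py w7|grep yellow; python3 -c "
import cv2
i=cv2.imread('pics/w7.png')[100:300,340:540];cv2.imwrite('pics/w7c.png',cv2.resize(i,None,fx=3,fy=3))"
```

```text
yellow [119, 0, 21, 6, 45] [129.4   2. ] [704.2 -24.8 209. ]
yellow [395, 105, 123, 132, 5693] [468.5 186.3] [ 636.9 -198.3  209. ]
yellow [0, 247, 17, 5, 36] [  6.6 248.1] [586.4  45.1 209. ]
yellow [414, 252, 37, 18, 421] [434.7 259.5] [ 594.8 -186.8  209. ]
```

View pics/w7c.png

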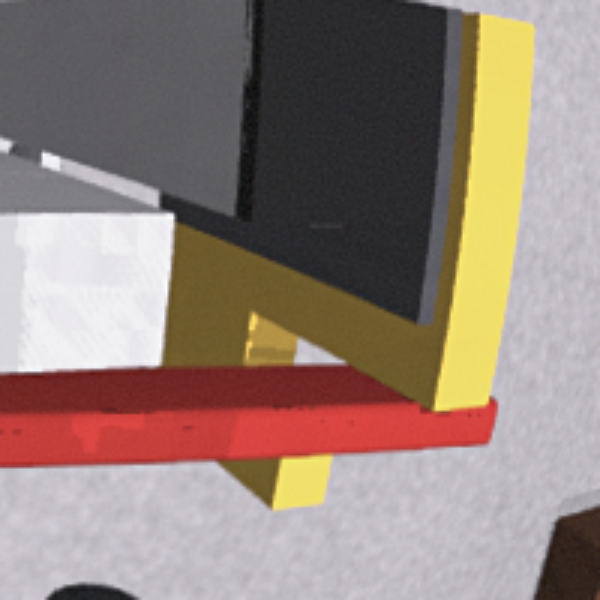

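In the crop, the notch floor (270,340) still shows almost in full beyond the bar's lower back edge. Allowing for parallax, about 2–3 mm remains at the jaw.

{"method": "play_rows", "body": {"rows": [{"angular": [0, 0.009, -0.071], "translation": [0.025, 0.003, 0], "claw": 1}, {"angular": [0, 0, 0], "translation": [0, 0, 0], "claw": 1}, {"angular": [0, 0.009, -0.071], "translation": [0.025, 0.003, 0.001], "claw": 1}, {"angular": [0, 0, 0], "translation": [0, 0, 0], "claw": 1}, {"angular": [0, 0, 0], "translation": [0, 0, 0], "claw": 1}]}}

```text
time: 9.35
tool_pos: [585.0, -99.7, 217.3]
ee_rot: [3.016, 0.005, 0.105]
contact_force: [-6.1, -5.0, 0.5]
width: 12.2
gripper_force: 59.1
```

{"method": "play_rows", "body": {"rows": [{"angular": [0, 0.009, -0.071], "translation": [0.025, 0.003, 0], "claw": 1}, {"angular": [0, 0, 0], "translation": [0, 0, 0], "claw": 1}, {"angular": [0, 0, 0], "translation": [0, 0, 0], "claw": 1}]}}

```text
time: 9.6
tool_pos: [585.0, -99.7, 217.3]
ee_rot: [3.016, 0.005, 0.106]
contact_force: [-8.2, -4.9, 0.7]
width: 12.2
gripper_force: 59.2
```

The force stepped up with no motion, so the bar is lightly against the stop. I ease off 0.25 mm and lower it.

{"method": "play_rows", "body": {"rows": [{"angular": [0, -0.009, 0.071], "translation": [-0.025, -0.003, 0], "claw": 1}, {"angular": [0.79, 0, 0], "translation": [0, 0, 0.2], "claw": 1}, {"angular": [0.79, 0, 0], "translation": [0, 0, 0.2], "claw": 1}, {"angular": [0.79, 0, 0], "translation": [0, 0, 0.2], "claw": 1}, {"angular": [0.79, 0, 0], "translation": [0, 0, 0.2], "claw": 1}, {"angular": [0.79, 0, 0], "translation": [0, 0, 0.2], "claw": 1}, {"angular": [0, 0, 0], "translation": [0, 0, 0], "claw": 1}, {"angular": [0, 0, 0], "translation": [0, 0, 0], "claw": 1}]}}

```text
time: 10.27
tool_pos: [585.0, -100.2, 206.9]
ee_rot: [3.086, 0.005, 0.105]
contact_force: [-6.8, -4.5, -2.6]
width: 11.9
gripper_force: 59.1
```

{"method": "play_rows", "body": {"rows": [{"angular": [0.79, 0, 0], "translation": [0, 0, 0.2], "claw": 1}, {"angular": [0.79, 0, 0], "translation": [0, 0, 0.2], "claw": 1}, {"angular": [0.5, 0, 0], "translation": [0, 0, 0.12], "claw": 1}, {"angular": [0, 0, 0], "translation": [0, 0, 0], "claw": 1}, {"angular": [0, 0, 0], "translation": [0, 0, 0], "claw": 1}]}}

```text
time: 10.68
tool_pos: [585.0, -100.2, 201.8]
ee_rot: [3.123, 0.005, 0.106]
contact_force: [-6.1, -4.3, -3.0]
width: 11.9
gripper_force: 59.3
```

{"method": "play_rows", "body": {"rows": [{"angular": [0.4, 0, 0], "translation": [0, 0, 0.1], "claw": 1}, {"angular": [0, 0, 0], "translation": [0, 0, 0], "claw": 1}, {"angular": [0, 0, 0], "translation": [0, 0, 0], "claw": 1}]}}

```text
time: 10.93
tool_pos: [585.0, -100.2, 200.9]
ee_rot: [3.129, 0.005, 0.106]
contact_force: [-6.5, -4.0, -2.2]
width: 12.0
gripper_force: 59.4
```

Nearly home. Now I open the fingers and let it drop.

{"method": "play_rows", "body": {"rows": [{"angular": [0.3, 0, 0], "translation": [0, 0, 0.03], "claw": 1}, {"angular": [0, 0, 0], "translation": [0, 0, 0], "claw": 0.7}, {"angular": [0, 0, 0], "translation": [0, 0, 0], "claw": 0.5}, {"angular": [0, 0, 0], "translation": [0, 0, 0], "claw": 0.3}, {"angular": [0, 0, 0], "translation": [0, 0, 0], "claw": 0.3}, {"angular": [0, 0, 0], "translation": [0, 0, 0], "claw": 0.3}, {"angular": [0, 0, 0], "translation": [0, 0, 0], "claw": 0.3}]}}

```text
time: 11.52
tool_pos: [587.5, -99.8, 201.9]
ee_rot: [3.135, -0.001, 0.107]
contact_force: [-0.0, 0.3, 0.8]
width: 59.6
gripper_force: 0.0
```

```bash
python3 w.py w8|grep -v T
```

```text
[[0.11, 0.95, 0.28, 659.33], [-0.99, 0.1, 0.04, -91.28], [0.01, -0.28, 0.96, 330.63], [0.0, 0.0, 0.0, 1.0]] 325.19226210127806
red [91, 232, 407, 34, 4838] [333.4 254.4] [ 609.9 -119.4  215. ]
red [0, 242, 77, 14, 552] [ 38.9 248.9] [594.5  15.3 215. ]
orange [416, 232, 21, 1, 21] [426. 232.] [ 619.6 -162.8  205. ]
orange [250, 313, 55, 40, 1327] [276.7 335.3] [ 560.3 -102.4  205. ]
orange [549, 347, 11, 23, 109] [555.7 360.2] [ 525.6 -322.2  205. ]
yellow [417, 113, 141, 155, 6963] [505.3 203.5] [ 638.4 -201.6  209. ]
yellow [2, 250, 17, 5, 36] [  9.3 251.8] [585.4  45.3 209. ]
yellow [424, 261, 56, 37, 1306] [455.6 276.2] [ 600.3 -183.5  209. ]
```

View pics/w8.png

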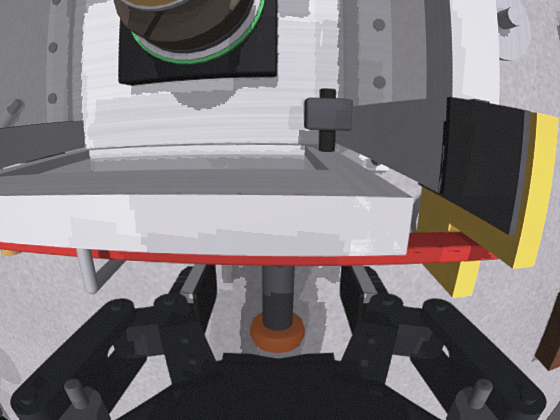

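The bar sits in the notch, with the lug top (460,275) in front of it and the stop (535,250) behind. Retreating straight up.

{"method": "play_rows", "body": {"rows": [{"angular": [0, 0, 0], "translation": [0, 0, -0.8], "claw": 0.3}, {"angular": [0, 0, 0], "translation": [0, 0, -1.2], "claw": 0.3}, {"angular": [0, 0, 0], "translation": [0, 0, -2], "claw": 0.3}, {"angular": [0, 0, 0], "translation": [0, 0, -2], "claw": 0.3}, {"angular": [0, 0, 0], "translation": [0, 0, -2], "claw": 0.3}, {"angular": [0, 0, 0], "translation": [0, 0, -2], "claw": 0.3}, {"angular": [0, 0, 0], "translation": [-2, 0, -1], "claw": 0.3}, {"angular": [0, 0, 0], "translation": [-3, 0, 0], "claw": 0.3}, {"angular": [0, 0, 0], "translation": [-3, 0, 0], "claw": 0.3}, {"angular": [0, 0, 0], "translation": [-3, 0, 0], "claw": 0.3}, {"angular": [0, 0, 0], "translation": [0, 0, 0], "claw": 0.3}, {"angular": [0, 0, 0], "translation": [0, 0, 0], "claw": 0.3}]}}

```text
time: 12.57
tool_pos: [476.9, -111.5, 312.9]
ee_rot: [3.134, -0.002, 0.105]
contact_force: [0.3, 0.6, -0.5]
width: 59.8
gripper_force: 0.0
```

```bash
python3 w.py w9|grep -v T; python3 -c "
from h import *
c=ctrl.camera('wrist')['frame'][:,:,::-1];t=ctrl.camera('scene')['frame'][:,:,::-1][160:260,150:310]
a=cv2.resize(c[60:220,240:440],None,fx=2,fy=2);b=cv2.resize(t,(400,250));im=np.zeros((320,800,3),np.uint8);im[:,:400]=a;im[:250,400:]=b;cv2.imwrite('pics/w9c.png',im)"
```

```text
[[0.11, 0.95, 0.28, 548.59], [-0.99, 0.1, 0.04, -102.95], [0.01, -0.28, 0.96, 441.64], [0.0, 0.0, 0.0, 1.0]] 325.19226210127806
red [169, 32, 251, 24, 3139] [292.   40.8] [ 604.1 -108.6  215. ]
red [73, 38, 87, 23, 1011] [119.2  49.3] [593.8  18.  215. ]
orange [259, 89, 36, 15, 493] [276.1  96.3] [ 564.1 -102.   205. ]
orange [535, 215, 25, 72, 962] [550.9 255.2] [ 460.2 -412.5  205. ]
yellow [374, 0, 55, 41, 1219] [407.3  22.2] [ 636.8 -192.8  209. ]
yellow [373, 52, 36, 35, 1061] [390.2  68.7] [ 596.8 -182.3  209. ]
yellow [85, 58, 12, 5, 23] [90.3 59.4] [588.2  47.2 209. ]
```

View pics/w9c.png

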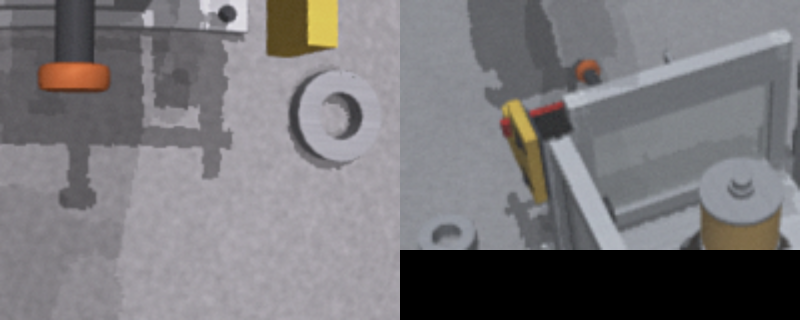

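Run:
```python
from h import *
c=ctrl.camera("top");hsv=cv2.cvtColor(c["frame"],cv2.COLOR_RGB2HSV);P=cloud(c)
red=(cv2.inRange(hsv,(0,130,80),(5,255,255))>0)&(c["depth"]>0);red[:200]=0
q=P[red]
for lo,hi in((-250,-150),(-80,-20),(0,100)):
    s=q[(q[:,1]>lo)&(q[:,1]<hi)];print(lo,len(s),np.median(s,0).round(1) if len(s) else '')
```

```text
-250 89 [ 612.5 -175.1  215.3]
-80 99 [601.2 -54.5 215.4]
0 108 [592.9  30.9 215.7]
```

The bar is level at z≈215 along its whole length, so it is fully down in the notch and holding.

```bash
python3 -c "
from bench import ctrl
print(ctrl.finish_job())"
```

```text
the job is handed in; nothing more can be done
None
```

The gate is shut and latched: the bar is level and fully home in the notch, it met the back stop at roughly 3 N, and the job is handed in (I viewed 11 pictures, one over the limit of 10).

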